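# Move the top-heavy reader tower from its parking rack onto the dock's studs

## Robot

A 6-joint arm with a two-finger parallel gripper is mounted at the origin on the work surface. World frame = base frame: x ahead of the robot, y to its left, z up, the work surface at z = 0. Lengths are in m, angles in rad, forces in N, time in s.
With the tool pointing down it reaches from about 0.35 to 0.975 m from the base axis. Payload 4.9 kg.
Tool frame: the origin (TCP) lies midway between the tips of the shut fingers; the grasp point (between the pads) lies 19 mm behind it; z points along the fingers, y is the line along which they close (so a half turn about z gives the same grasp; the last joint's range is limited). The gripper opens to 85 mm and grips with 20 to 120 N. Pads are 22 mm wide; open, the fingers measure 114 mm over their backs; the gripper's body (76 mm by 85 mm) begins 54 mm behind the grasp point. The pads swing forward as they close: fully open they stand 13 mm farther back than shut.
Start: joints at [-1.46, 0.053, 1.613, -0, 1.476, -0.119], TCP at [0.142, -0.609, 0.231] pointing down, gripper open.
Joint ranges: [-3.01, 3.01], [-1.01, 2.22], [0.06, 2.58], [-1.02, 4.17], [0.09, 2.62], [-3.14, 3.14]. Speed limits (rad/s): [2.57, 2.57, 3.14, 3.14, 3.14, 3.14].

## Interface

Orientations are given as a unit quaternion [w, x, y, z].
In Python, from plant import * gives the robot as it stands.
- The arm moves only by the tool jog_arm, never from a script. Its argument "targets" is a list of rows, each a list of 3 entries, a list of its own where there are three numbers: the shift along the tool's x, y, z in units of 25 mm (1.0 is 25 mm), then the turn, a rotation vector about the tool's x, y, z in units of 8 degrees (1.0 is 8 degrees), then the opening in per cent of the stroke, from 0 (shut) to 100 (fully open). A call has 1 to 8 rows; each row is the pose to reach, as a shift and turn from the pose commanded when the call began, along the tool's axes at that moment; what a row does not reach only later rows make up. A row lasts 1/8 s, in which the tool goes at most 62.5 mm and 10.7 degrees, less where a joint would pass 70% of its speed; a pose out of reach is approached as far as the arm can. A call with a gripper value outside its range is refused whole. The fingers move at their own pace and stop on an object; the grip force is fixed at half the most. Time passes only in rows, so rows that repeat a pose let the fingers close. It gives the time, the measured TCP pose, the force, the opening and the grip force at its end, in the units of the state.
- state(): the state, without advancing time (a new reading comes with each control period).
- grab_frame(name): name is "side" or "top"; returns (picture, depth): 400x640x3 uint8, red, green, blue; 400x640 float32, m along the optical axis (not along the pixel's ray), 0 where there is no reading.
- camera_params(name): a dict with "fovy" (degrees; the focal length in pixels is half the picture's height over the tangent of half this angle, whatever the lens; pixels are square), "cx", "cy" (the principal point, pixels), "rvec" (rotation vector, rad) and "tvec" (3), from world to camera coordinates, as OpenCV has them. Camera axes: x right, y down, z forward; pixel columns grow to the right and rows downward; lengths in m; the calibration is good to about 2 mm. A picture is of the moment at which its call begins. camera_params takes no time and is no camera call.
- job_done(): hands the job in; it is judged then, once.
The state is a dict: "time": time; "joint_pos": joint angles; "joint_vel": joint speeds; "joint_efforts": joint torques, N m; "tool_pos": TCP position; "tool_rot": TCP orientation; "contact_force": force on the tool from outside, world axes, zero at the start; "ft_torque": the same for the moment, N m; "gripper_width": opening from 0.0 (shut) to 1.0 (fully open); "grasp_force": force on a finger pad.
Only numpy, scipy, OpenCV 4.12 (cv2) and the standard library are available. Lean on these libraries where they do the work, as an engineer would, in place of code of your own. Each camera call takes 0.05 s, during which the arm holds its last target. There are 200 camera calls.

## Task

Take the tall, top-heavy reader tower out of its stall in the white parking rack and stand it gently, upright and released, near the middle of the black rubber mat. Then take it again across its other two sides, because the dock's cheeks leave no room for the first grip, and lower it between the cheeks, feeling for the four studs, until its drilled foot is fully home and flat on the stud plate, and let go. Never tip or drop the tower, and leave the measuring cylinder in the other stall and the beaker and the bottle where they are.

Things in the scene. Friction and masses are not known exactly. Their poses are not given: they have to be found in the camera images.
- tower_center (a point): Centre (85 mm above the underside, z up) of the loose reader tower, 170 mm tall: flat drilled foot, thin 20 mm square column, block head. About 0.45 kg (0.36 to 0.56), centre of mass above half height: it topples when leaned about 13 degrees. A half turn about z makes no difference.
- tower_head (a point): Centre of the tower's white block head, 140 mm above its underside: 52 mm (tower x) by 60 mm (tower y), 60 mm high, a dark window on both x faces. Grip the tower here.
- tower_foot (a point): Centre of the underside of the tower's aluminium foot: 56 mm (x) by 66 mm (y), 8 mm thick, with four through holes of 11 mm diameter at x = +-17, y = +-22 mm.
- rack: Fixed white parking rack, origin under its centre on the table. Floor 90 mm (x) by 170 mm (y), 6 mm thick; on it three upright partitions 80 mm long in x, 6 mm thick, at y = -82, 0 and +82 mm, tops at z = 173 mm. They form two stalls, 76 mm wide, open at the front (-x), back (+x) and top.
- rack_floor (a point): Centre of the top of the rack's floor; stall centres at y = -41 and +41 mm. The tower stands in one, its axes along the rack's within 3 degrees. Only about 8 mm is free between its head and the partitions: it can be gripped only across its x (52 mm). It can be lifted a little and drawn out to the rack's -x.
- mat_top (a point): Centre of the top of a fixed black rubber mat, 140 mm square, 3 mm thick, on the open bench: the place to stand the tower for the regrasp.
- dock: Fixed white dock, origin under its centre on the table. Base 150 mm (x) by 130 mm (y), 20 mm high, with two upright cheeks. Between the cheeks lies a 6 mm steel stud plate, its top at z = 26 mm, with four upright studs, 8 mm diameter, 14 mm high, tips at z = 40 mm (last 5 mm tapered to 4 mm diameter). Home, the tower's foot lies flat on the plate, its centre at z = 111 mm.
- dock_seat (a point): Middle of the dock at the height of the stud plate's top. The plate was clamped by hand and its place is not reported: the studs stand at x = +-17 mm, y = s-22 and s+22 mm, with s unknown from -10 to +10 mm along the dock's y. Find s by touch: on the studs' tips the foot stops 14 mm too high (it can stand there); repeated touches make it creep in the grip.
- dock_gap (a point): Middle of the gap between the dock's cheeks at the height of their tops (z = 193 mm). Cheeks: 60 mm long in y, 8 mm thick, inner faces at x = +-32 mm. The tower fits with its x along the dock's x, either way round, so fingers fit only on its y sides (60 mm). Open at +y and -y: slide the tower in above the studs, or lower it from above.
- measure_center (a point): Centre (half-way up) of a loose clear plastic measuring cylinder, 165 mm tall, 34 mm diameter, foot 52 mm diameter, in the other stall of the rack. Leave alone.
- beaker_center (a point): Centre of a loose glass beaker, 68 mm diameter, 85 mm high. Leave alone.
- bottle_center (a point): Centre of a loose amber bottle, 60 mm diameter, 140 mm high. Leave alone.
Things that resemble listed ones, but are neither listed nor needed, are in the scene too. Leave any yellow look-alike of the part that bears tower_center alone. Of the things that look like the part that bears mat_top, the smaller one is meant.

How it is judged:
By the outcome, as a careful person would: the job done as asked, in the order asked, and still so for the second after the job is handed in, with the robot touching nothing.
It also fails if it takes over 72 s, if anything falls off the work surface, if the arm or the gripper's body presses on something with over 40 N, if the wrist force passes 120 N, or if a joint passes its speed limit or range.

## Working session

There is one attempt and no reset: what is moved stays moved. The work goes in short steps, Python scripts to look and compute and a tool call to move; the robot and the scene stay as the last step left them, time stands still between calls to the robot, and variables do not carry over. Pictures are saved under pics/ and viewed, at most 10 in all, crops included, and the job is handed in when it is done.

Besides the shell and the picture viewer there is one more tool, called in YAML: its name, and indented under it one key for each argument. jog_arm: Moves the arm, as the interface text tells. Its arguments: {"type":"object","properties":{"targets":{"type":"array"}},"required":["targets"]}

```bash
mkdir -p pics; ls; cat > h.py <<'E'
from plant import *
import numpy as np, cv2
from scipy.spatial.transform import Rotation as R
def cam(n):
    p=camera_params(n); f=200/np.tan(np.radians(p['fovy'])/2)
    K=np.array([[f,0,p['cx']],[0,f,p['cy']],[0,0,1]]); M=cv2.Rodrigues(np.array(p['rvec'],float))[0]
    return K,M,np.array(p['tvec'],float),p
def cloud(n,d):
    K,M,t,p=cam(n); v,u=np.mgrid[0:400,0:640]
    c=np.stack([(u-K[0,2])/K[0,0]*d,(v-K[1,2])/K[1,1]*d,d],-1)
    w=(c-t)@M; w[d==0]=np.nan; return w
def ray(n,u,v,z):
    K,M,t,p=cam(n); o=-M.T@t; r=M.T@np.linalg.inv(K)@[u,v,1]; return o+r*(z-o[2])/r[2]
def st():
    s=state(); print({k:np.round(s[k],4).tolist() for k in('time','tool_pos','tool_rot','contact_force','ft_torque','gripper_width','grasp_force','joint_pos')})
    return s
E
python3 - <<'E'
from h import *
for n in('side','top'):
    im,d=grab_frame(n); cv2.imwrite(f'pics/{n}0.png',im[:,:,::-1]); np.savez(f'{n}0.npz',im=im,d=d)
    p=camera_params(n); print(p)
st()
E
```

```text
pics
{'fovy': 47.905009297035754, 'cx': 316.1783830838316, 'cy': 201.26138999074675, 'rvec': array([ 0.96425371, -2.54138675,  0.99831011]), 'tvec': array([0.42333033, 0.32745396, 1.33352809])}
{'fovy': 56.49118661407213, 'cx': 317.37013517593215, 'cy': 207.1672849001214, 'rvec': array([ 2.2062989 , -2.16794815,  0.09050303]), 'tvec': array([0.02661792, 0.53226275, 1.12403565])}
{'time': 0.1, 'tool_pos': [0.1423, -0.608, 0.2302], 'tool_rot': [-0.0009, 0.9934, 0.1147, 0.0], 'contact_force': [-0.3422, -0.343, 0.2869], 'ft_torque': [0.0074, -0.0519, -0.0112], 'gripper_width': 1.0035, 'grasp_force': 0.0, 'joint_pos': [-1.46, 0.0533, 1.6142, 0.0, 1.476, -0.119]}
```

View pics/side0.png

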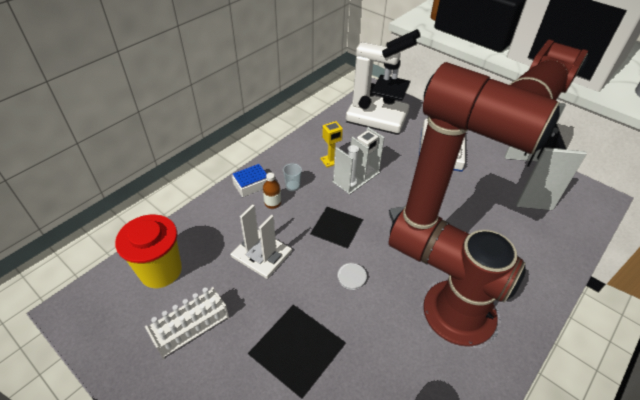

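View pics/top0.png

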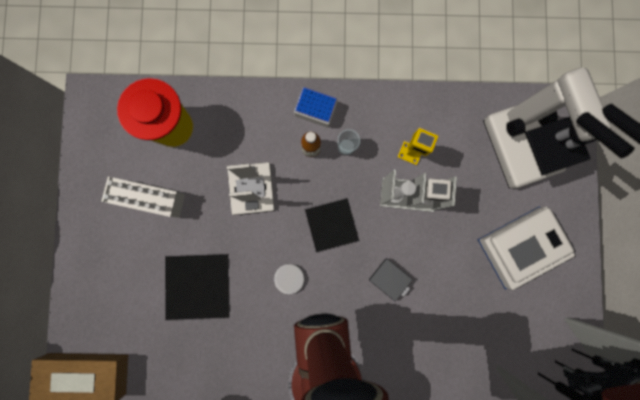

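The pictures show the rack at top (420,190), side (360,165). It holds the white-headed tower at top (439,188), side (370,140), and the measuring cylinder at top (407,187). Tower candidates are the white head in the rack and the yellow look-alike at top (420,145); the white one is meant because it stands in the stall. Mat candidates are the small one at top (331,225) and the large one at top (197,286); the smaller is meant. The dock is at top (250,188). I'll confirm these in one crop and measure.

```bash
python3 - <<'E'
from h import *
T=np.load('top0.npz');S=np.load('side0.npz')
a=cv2.resize(T['im'][150:260,210:470],None,fx=3,fy=3,interpolation=2)[:,:,::-1]
b=cv2.resize(S['im'][115:280,220:400],None,fx=1.62,fy=1.62,interpolation=2)[:,:,::-1]
c=np.zeros((330+268,800,3),np.uint8);c[:330,:780]=a;c[330:330+b.shape[0],:b.shape[1]]=b
cv2.imwrite('pics/crop.png',c)
W=cloud('top',T['d']);g=cv2.cvtColor(T['im'],cv2.COLOR_RGB2GRAY)
print('table z',np.nanmedian(W[240:300,240:270,2]))
def rect(mask,name):
    P=W[mask]; c,s,an=cv2.minAreaRect(P[:,:2].astype(np.float32)); print(name,mask.sum(),np.round(c,4),np.round(s,4),round(an,1),'z',np.round(np.nanmedian(P[:,2]),4))
def box(u0,v0,u1,v1):
    m=np.zeros((400,640),bool);m[v0:v1,u0:u1]=1;return m
z=W[:,:,2]
rect(box(295,190,365,260)&(g<45)&(z<.02),'mat')
rect(box(415,165,465,215)&(z>.155)&(z<.2)&(W[:,:,1]<9),'towerstuff')
for lo,hi in((.165,.171),(.171,.1745),(.1745,.19)): rect(box(370,160,470,220)&(z>lo)&(z<hi),f'rack {lo}')
rect(box(215,150,290,225)&(z>.012)&(z<.032),'dockbase')
rect(box(215,150,290,225)&(z>.185)&(z<.2),'cheeks')
def p(n,u0,v0,u1,v1,step=2):
    print(n); print((np.round(z[v0:v1:step,u0:u1:step]*1000)).astype(int) if not np.isnan(z[v0:v1,u0:u1]).any() else np.round(np.nan_to_num(z[v0:v1:step,u0:u1:step])*1000).astype(int))
np.set_printoptions(linewidth=250,threshold=100000)
p('rack',378,166,466,214,3);p('dock',222,158,282,220,3)
E
```

```text
table z -0.000448311465552258
mat 1838 [ 0.4792 -0.0096] [0.133  0.1345] 16.2 z 0.0024
towerstuff 728 [ 0.5746 -0.2782] [0.1088 0.0797] 84.9 z 0.1738
rack 0.165 224 [ 0.5765 -0.2469] [0.1714 0.078 ] 84.9 z 0.1692
rack 0.171 332 [ 0.5781 -0.2463] [0.1699 0.0788] 85.1 z 0.173
rack 0.1745 309 [ 0.579  -0.2469] [0.1688 0.0758] 84.0 z 0.1761
dockbase 1453 [0.587  0.2437] [0.1511 0.1301] 7.0 z 0.0211
cheeks 154 [0.5868 0.2436] [0.08   0.0592] 7.4 z 0.1918
rack
[[ -1  -4   1   0  -2  -4   1   3   2   1   0   0   0  -2   1  -1  -2   0  -3  -1   1  -1  -4  -5   6   0   2   0  -1   0]
 [ -1  -2  -5  -3   1   0   0   2  -3  -1   0  -5   3  -4   0  -2  -2  -6   2  -4  -3  -3   0   0  -2   0  -1   1  -2   0]
 [ -2   2  -5  -3  -1 169   0   2  -1   0  -2  -3   0   0  -2  -1  -4   0   1  -4  -2   0   1  -1  -3   0   3  -3   2   2]
 [ -1  -1  -5   3 126 169   1   0  -3  -6   1   2   1   0   1 165   1   1  -1  -2   0  -1  -6   0   3  -2  -1   1  -6  -1]
 [  2   1  35  87 129 174   1   3  -5  -4  -1   4   0 104 135 166  -2   5   1   1   1   0   0   2  -1 161 176  -3  -1  -3]
 [ -1   3  38  95 137 170 
[... 2376 characters left out ...]
34  26  25  25  20  20   1  -2   0]
 [ -1  -2   0  22 163 156 147 140 135 130 118 111  80  21  19  20  20  -2   1   0]
 [ -1  -2   2  21  18  22  81  69  63  54  43  36  33  20  17  18  21   4  -3  -1]
 [  1  -1  -1  19  17  16  16  22  31  33  31  28  21  17  19  23  19  13   0  -1]
 [ -2   0  -4  21  20  20  21  15  36  31  33  32  28  18  17  21  18  20  -4   0]
 [  2   0   3  19  21  19  19  23  29  33  33  30  19  19  23  18  17  16   0   1]
 [ -1   4   3  -4  19  22  22  17  24  22  18  14  14  -3  -1   2  -3  -1  -1   1]
 [ -3  -1   2   2  -4  -1  -2  -4   4   0   0   0   0   0  -2   1  -3  -2  -2   1]
 [  2  -5   2   3   2  -3  -1  -3   2   2   0  -4  -5  -1   2   0   1   1  -4   1]]
```

View pics/crop.png

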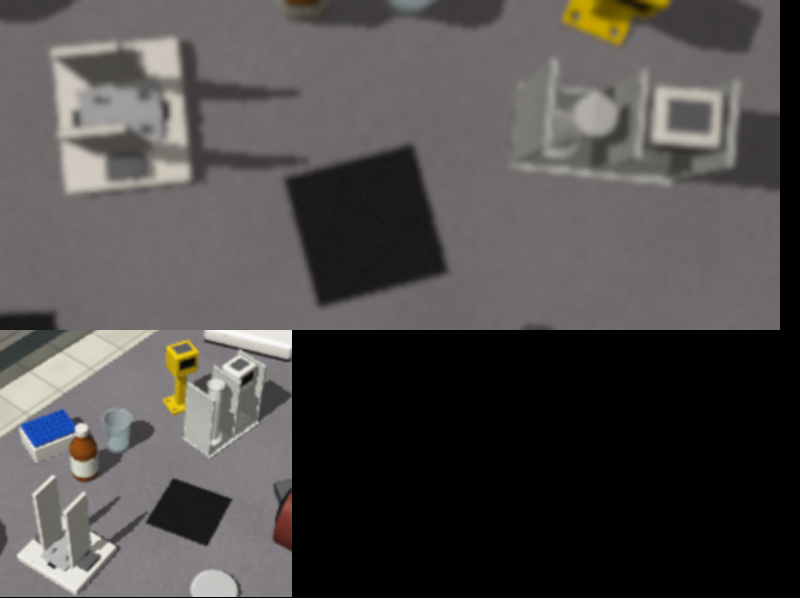

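The crop confirms it: the white tower with a dark top patch is in the right-hand stall at crop (690,118). The cylinder is in the left stall at crop (595,115), and the yellow one stands behind the rack. The dock's grey plate lies between the cheeks at crop (120,105). Next I measure the tower head and the dock more finely.

```bash
python3 - <<'E'
from h import *
T=np.load('top0.npz');S=np.load('side0.npz')
def fr(P,c,yaw):
    a=np.radians(yaw);Q=P[...,:2]-c;return np.stack([Q[...,0]*np.cos(a)+Q[...,1]*np.sin(a),-Q[...,0]*np.sin(a)+Q[...,1]*np.cos(a)],-1)
c=np.array([.578,-.2465]);y=-4.9
for n,D in(('top',T),('side',S)):
    W=cloud(n,D['d']);z=W[...,2];L=fr(W,c,y)
    m=(z>.166)&(z<.19)&(abs(L[...,1]+41e-3)<.036)&(abs(L[...,0])<.06)
    P=L[m]; r=cv2.minAreaRect(P.astype(np.float32)); print(n,'head local rect',np.round(r[0],4),np.round(r[1],4),round(r[2],1),m.sum(),np.round(np.percentile(P,[2,50,98],axis=0),4).tolist(),'z',np.median(z[m]))
    for lo,hi in((-.1,-.074),(-.008,.008),(.074,.1)):
        m=(z>.16)&(z<.185)&(L[...,1]>lo)&(L[...,1]<hi)&(abs(L[...,0])<.06)
        print('  part',np.round(np.percentile(L[m],[2,50,98],axis=0),4).tolist() if m.sum() else None,m.sum())
    Ld=fr(W,np.array([.5868,.2436]),7.2)
    for s in(1,-1):
        m=(z>.183)&(z<.2)&(abs(Ld[...,0]-s*.036)<.015)&(abs(Ld[...,1])<.05)
        print('  cheek',s,m.sum(),np.round(np.percentile(Ld[m],[2,50,98],axis=0),4).tolist() if m.sum() else None)
    m=(z>.033)&(z<.05)&(abs(Ld[...,0])<.028)&(abs(Ld[...,1])<.05)
    print('  stud pts',np.round(np.c_[Ld[m],z[m]],3).tolist()[:40])
a=cv2.resize(T['im'][158:220,220:284],None,fx=9,fy=9,interpolation=2)[:,:,::-1]
b=cv2.resize(S['im'][200:278,224:296],None,fx=3,fy=3,interpolation=2)[:,:,::-1]
o=np.zeros((558,800,3),np.uint8);o[:558,:576]=a;o[:234,580:796]=b;cv2.imwrite('pics/dock.png',o)
E
```

```text
top head local rect [ 0.0003 -0.0408] [0.0526 0.0607] 1.7 449 [[-0.0248, -0.0692], [-0.0001, -0.0399], [0.0251, -0.0118]] z 0.17516972129814634
  part [[-0.0385, -0.0856], [-0.0011, -0.0804], [0.0369, -0.0786]] 113
  part [[-0.0384, -0.0034], [0.0008, 0.0013], [0.0375, 0.0031]] 99
  part [[-0.0387, 0.0788], [-0.0015, 0.0826], [0.0379, 0.085]] 91
  cheek 1 79 [[0.0318, -0.0285], [0.035, -0.0008], [0.0399, 0.0266]]
  cheek -1 81 [[-0.0401, -0.0291], [-0.0369, -0.001], [-0.0318, 0.0283]]
  stud pts [[0.017, -0.02, 0.041], [0.017, -0.023, 0.04], [0.017, -0.025, 0.037], [0.019, 0.023, 0.038], [0.019, 0.021, 0.036], [0.015, -0.018, 0.033], [0.014, -0.022, 0.037], [0.014, -0.024, 0.034], [0.016, 0.024, 0.037], [0.015, 0.02, 0.039], [-0.016, -0.019, 0.036], [-0.017, -0.022, 0.038], [-0.017, -0.025, 0.038], [-0.019, -0.018, 0.034], [-0.019, -0.021, 0.036], [-0.02, -0.025, 0.037]]
side head local rect [-0.0073 -0.0432] [0.0695 0.0639] 84.4 190 [[-0.0287, -0.071], [-0.0052, -0.0375], [0.0231, -0.0103]] z 0.1752566269772512
  part [[-0.0425, -0.0862], [-0.0064, -0.0803], [0.0378, -0.0759]] 60
  part [[-0.0396, -0.0041], [-0.0019, 0.0012], [0.0361, 0.0053]] 74
  part [[-0.0394, 0.0773], [-0.0015, 0.0834], [0.0351, 0.0879]] 76
  cheek 1 69 [[0.0295, -0.0266], [0.0332, 0.003], [0.039, 0.029]]
  cheek -1 77 [[-0.0418, -0.0277], [-0.0384, 0.0026], [-0.0325, 0.0304]]
  stud pts [[0.019, -0.021, 0.034], [0.016, -0.017, 0.035], [0.017, 0.021, 0.038], [0.02, 0.024, 0.034], [0.017, 0.023, 0.035], [0.012, 0.023, 0.039], [0.013, 0.027, 0.037], [0.023, 0.04, 0.034], [-0.018, 0.024, 0.042], [-0.019, 0.021, 0.039], [-0.019, 0.026, 0.04], [-0.022, 0.024, 0.041], [-0.018, 0.026, 0.034]]
```

View pics/dock.png

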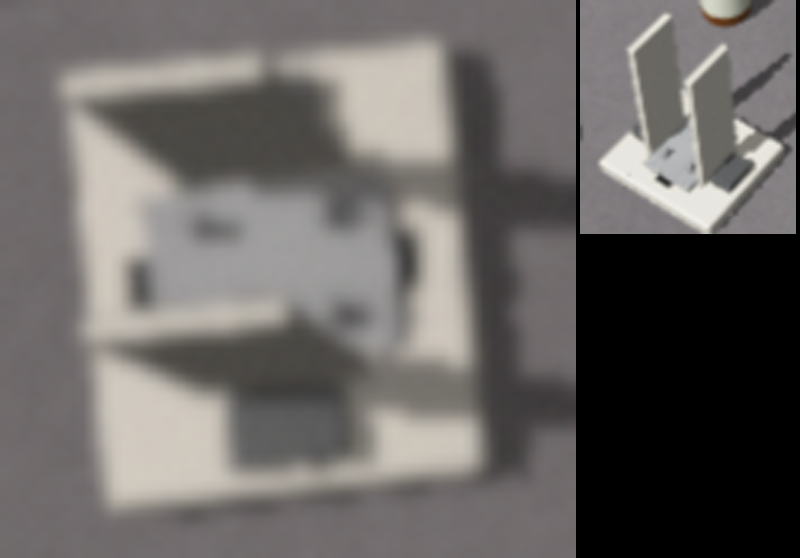

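The dock crop shows stud spots near (215,225), (345,210) and (350,315). The depth stud points lie at dock y ≈ ±22 mm, so s ≈ 0 as a prior, to be confirmed by touch. The tower head is at about (0.574,-0.287) with yaw about -3°, top z 0.175. Its size measures 52.6×60.7 mm, which matches the description.

```bash
cat >> h.py <<'E'
def go(x,y,z,yaw):
    s=state(); q=np.array(s['tool_rot']); A=R.from_quat(q[[1,2,3,0]])
    d=A.inv().apply(np.array([x,y,z])-s['tool_pos'])/.025
    B=R.from_euler('z',yaw,degrees=True)*R.from_euler('x',180,degrees=True)
    rv=np.degrees((A.inv()*B).as_rotvec())/8
    X=A.apply([1,0,0]); print('shift',np.round(d,2).tolist(),'turn',np.round(rv,2).tolist(),'yaw now',round(np.degrees(np.arctan2(X[1],X[0])),2),'tilt z',np.round(A.apply([0,0,1]),4).tolist())
E
python3 -c "
from h import *
go(.574,-.287,.25,86.8)"
```

```text
shift [19.74, -8.57, -0.77] turn [-0.01, -0.01, -9.2] yaw now 13.17 tilt z [-0.0002, 0.0019, -1.0]
```

jog_arm:
  targets:
    - [[5,-2.1,-0.8],[0,0,-2],100]
    - [[10,-4.3,-0.8],[0,0,-5],100]
    - [[15,-6.5,-0.8],[0,0,-7],100]
    - [[19.7,-8.6,-0.8],[0,0,-9.2],100]
    - [[19.7,-8.6,-0.8],[0,0,-9.2],100]
    - [[19.7,-8.6,-0.8],[0,0,-9.2],100]
    - [[19.7,-8.6,-0.8],[0,0,-9.2],100]
    - [[19.7,-8.6,-0.8],[0,0,-9.2],100]

```text
time: 1.1
tool_pos: [0.5436, -0.3084, 0.2502]
tool_rot: [-0.0, 0.726, 0.687, -0.0]
contact_force: [-1.2, -0.1, -0.0]
gripper_width: 1.004
grasp_force: 0.0
```

```bash
python3 -c "
from h import *
st();go(.574,-.287,.125,86.8)"
```

```text
{'time': 1.1, 'tool_pos': [0.5436, -0.3084, 0.2502], 'tool_rot': [-0.0002, 0.7265, 0.6872, -0.0001], 'contact_force': [-1.2274, -0.138, -0.0073], 'ft_torque': [-0.059, -0.0301, 0.0433], 'gripper_width': 1.0037, 'grasp_force': 0.0, 'joint_pos': [-0.6349, 0.0425, 1.5919, -0.0002, 1.5076, -0.5793]}
shift [0.92, 1.17, 5.01] turn [-0.0, -0.0, 0.0] yaw now 86.82 tilt z [-0.0004, 0.0001, -1.0]
```

jog_arm:
  targets:
    - [[0.9,1.1,0],[0,0,0],100]
    - [[0.9,1.1,0],[0,0,0],100]
    - [[0.9,1.1,0],[0,0,0],100]

```text
time: 1.48
tool_pos: [0.5705, -0.2893, 0.2501]
tool_rot: [-0.001, 0.727, 0.687, -0.0]
contact_force: [-0.3, -0.3, -0.2]
gripper_width: 0.997
grasp_force: 0.0
```

```bash
python3 - <<'E'
from h import *
go(.574,-.287,.125,86.8)
im,d=grab_frame('top');W=cloud('top',d);z=W[...,2]
b=cv2.resize(im[120:260,350:510],None,fx=5,fy=4,interpolation=2)[:,:,::-1];cv2.imwrite('pics/above.png',b)
E
```

```text
shift [0.1, 0.14, 5.0] turn [-0.01, -0.0, -0.01] yaw now 86.75 tilt z [-0.0012, 0.0002, -1.0]
```

jog_arm:
  targets:
    - [[0.1,0.1,0],[0,0,0],100]
    - [[0.1,0.1,1],[0,0,0],100]
    - [[0.1,0.1,2],[0,0,0],100]
    - [[0.1,0.1,2],[0,0,0],100]

```text
time: 2.02
tool_pos: [0.572, -0.2864, 0.1979]
tool_rot: [-0.002, 0.727, 0.686, -0.001]
contact_force: [-0.0, -1.2, 0.4]
gripper_width: 0.998
grasp_force: 0.0
```

```bash
python3 - <<'E'
from h import *
go(.574,-.287,.125,86.8)
E
```

```text
shift [-0.03, 0.1, 2.92] turn [-0.03, -0.02, -0.01] yaw now 86.7 tilt z [-0.0043, 0.0028, -1.0]
```

jog_arm:
  targets:
    - [[0,0.1,1],[0,0,0],100]
    - [[0,0.1,2],[0,0,0],100]
    - [[0,0.1,2.9],[0,0,0],100]
    - [[0,0.1,2.9],[0,0,0],100]
    - [[0,0.1,2.9],[0,0,0],80]
    - [[0,0.1,2.9],[0,0,0],76]
    - [[0,0.1,2.9],[0,0,0],72]
    - [[0,0.1,2.9],[0,0,0],70]

```text
time: 3.02
tool_pos: [0.5765, -0.287, 0.1287]
tool_rot: [0.0, 0.727, 0.687, 0.0]
contact_force: [-0.1, 0.5, -0.5]
gripper_width: 0.701
grasp_force: 0.0
```

```bash
python3 - <<'E'
from h import *
st();go(.574,-.287,.125,86.8)
E
```

```text
{'time': 3.025, 'tool_pos': [0.5765, -0.287, 0.1287], 'tool_rot': [0.0004, 0.7267, 0.6869, 0.0001], 'contact_force': [-0.1283, 0.4905, -0.5478], 'ft_torque': [-0.0778, -0.0034, 0.0037], 'gripper_width': 0.7007, 'grasp_force': 0.0, 'joint_pos': [-0.5774, 0.1763, 1.6551, -0.0, 1.3094, -0.521]}
shift [-0.01, -0.1, 0.15] turn [0.01, 0.0, -0.0] yaw now 86.77 tilt z [0.0007, -0.0005, -1.0]
```

jog_arm:
  targets:
    - [[0,-0.07,0],[0,0,0],70]
    - [[0,-0.07,0],[0,0,0],66]
    - [[0,-0.07,0],[0,0,0],64]
    - [[0,-0.07,0],[0,0,0],63]

```text
time: 3.52
tool_pos: [0.5747, -0.2868, 0.1283]
tool_rot: [0.0, 0.727, 0.687, 0.0]
contact_force: [1.3, 0.2, 0.2]
gripper_width: 0.627
grasp_force: 0.5
```

```bash
python3 - <<'E'
from h import *
st()
E
```

```text
{'time': 3.525, 'tool_pos': [0.5747, -0.2868, 0.1283], 'tool_rot': [0.0002, 0.7268, 0.6869, 0.0002], 'contact_force': [1.3378, 0.2393, 0.244], 'ft_torque': [-0.0339, -0.1251, -0.016], 'gripper_width': 0.6271, 'grasp_force': 0.4883, 'joint_pos': [-0.5787, 0.1732, 1.6593, 0.0003, 1.3085, -0.5223]}
```

jog_arm:
  targets:
    - [[0,0.02,0],[0,0,0],63]
    - [[0,0.02,0],[0,0,0],62]
    - [[0,0.02,0],[0,0,0],55]
    - [[0,0.02,0],[0,0,0],40]
    - [[0,0.02,0],[0,0,0],40]

```text
time: 4.15
tool_pos: [0.5753, -0.2869, 0.1285]
tool_rot: [0.0, 0.727, 0.687, 0.0]
contact_force: [2.4, -0.4, 1.4]
gripper_width: 0.604
grasp_force: 64.0
```

```bash
python3 - <<'E'
from h import *
st()
E
```

```text
{'time': 4.15, 'tool_pos': [0.5753, -0.2869, 0.1285], 'tool_rot': [0.0004, 0.7268, 0.6869, 0.0002], 'contact_force': [2.4214, -0.3628, 1.3686], 'ft_torque': [-0.0263, -0.3813, 0.05], 'gripper_width': 0.6035, 'grasp_force': 64.0241, 'joint_pos': [-0.5784, 0.174, 1.6579, 0.0002, 1.3087, -0.5219]}
```

jog_arm:
  targets:
    - [[0,0,-0.25],[0,0,0],40]
    - [[0,0,-0.5],[0,0,0],40]
    - [[0,0,-0.6],[0,0,0],40]
    - [[0,0,-0.6],[0,0,0],40]

```text
time: 4.65
tool_pos: [0.5749, -0.2868, 0.1432]
tool_rot: [-0.0, 0.727, 0.687, -0.0]
contact_force: [0.4, 0.1, -4.9]
gripper_width: 0.603
grasp_force: 63.5
```

```bash
python3 - <<'E'
from h import *
st()
im,d=grab_frame('side');cv2.imwrite('pics/s1.png',cv2.resize(im[100:220,300:440],None,fx=4,fy=4)[:,:,::-1])
E
```

```text
{'time': 4.65, 'tool_pos': [0.5749, -0.2868, 0.1432], 'tool_rot': [-0.0001, 0.7268, 0.6869, -0.0001], 'contact_force': [0.3864, 0.1108, -4.9449], 'ft_torque': [-0.041, 0.0428, 0.0133], 'gripper_width': 0.6027, 'grasp_force': 63.5147, 'joint_pos': [-0.5784, 0.1598, 1.6482, -0.0001, 1.3338, -0.5219]}
```

View pics/s1.png

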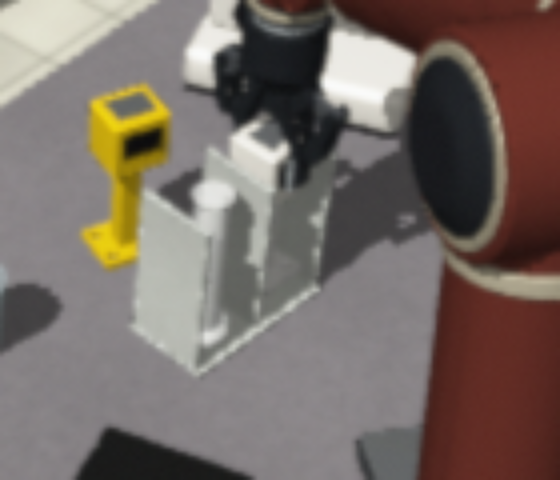

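The crop shows the head at (262,150) gripped and lifted clear, with the cylinder at (213,260) undisturbed. The weight reads 4.9 N. Next I draw it out towards rack -x.

jog_arm:
  targets:
    - [[0,-0.4,-0.1],[0,0,0],40]
    - [[0.03,-1.2,-0.1],[0,0,0],40]
    - [[0.06,-2.2,-0.1],[0,0,0],40]
    - [[0.1,-3.2,-0.1],[0,0,0],40]
    - [[0.12,-4.2,-0.1],[0,0,0],40]
    - [[0.15,-4.8,-0.1],[0,0,0],40]
    - [[0.15,-5,-0.1],[0,0,0],40]
    - [[0.15,-5,-0.1],[0,0,0],40]

```text
time: 5.7
tool_pos: [0.4506, -0.2761, 0.1459]
tool_rot: [0.0, 0.727, 0.687, 0.0]
contact_force: [-0.2, -0.2, -5.6]
gripper_width: 0.602
grasp_force: 64.2
```

```bash
python3 - <<'E'
from h import *
st(); go(.479,-.0096,.155,97.2)
E
```

```text
{'time': 5.7, 'tool_pos': [0.4506, -0.2761, 0.1459], 'tool_rot': [0.0004, 0.7269, 0.6868, 0.0002], 'contact_force': [-0.1767, -0.1599, -5.6447], 'ft_torque': [0.0152, -0.0048, -0.0295], 'gripper_width': 0.6015, 'grasp_force': 64.1873, 'joint_pos': [-0.6908, -0.1113, 1.9192, 0.0002, 1.3327, -0.6342]}
shift [10.71, 0.53, -0.37] turn [0.01, 0.0, -1.31] yaw now 86.75 tilt z [0.0008, -0.0004, -1.0]
```

jog_arm:
  targets:
    - [[0.5,0,-0.6],[0,0,-0.1],40]
    - [[1.5,0.1,-1],[0,0,-0.2],40]
    - [[3,0.15,-1],[0,0,-0.4],40]
    - [[4.8,0.2,-1],[0,0,-0.6],40]
    - [[6.6,0.3,-1],[0,0,-0.9],40]
    - [[8.4,0.4,-1],[0,0,-1.1],40]
    - [[9.8,0.5,-1],[0,0,-1.3],40]
    - [[10.6,0.5,-1],[0,0,-1.3],40]

```text
time: 6.7
tool_pos: [0.4785, -0.0096, 0.1721]
tool_rot: [0.001, 0.66, 0.751, 0.001]
contact_force: [-0.5, -0.3, -5.1]
gripper_width: 0.605
grasp_force: 64.2
```

jog_arm:
  targets:
    - [[0.1,0,0],[0,0,0],40]
    - [[0.1,0,0],[0,0,0],40]
    - [[0.1,0,0],[0,0,0],40]

```text
time: 7.08
tool_pos: [0.4777, -0.0102, 0.171]
tool_rot: [0.0, 0.662, 0.75, 0.0]
contact_force: [-0.3, 1.1, -4.6]
gripper_width: 0.602
grasp_force: 64.1
```

```bash
python3 - <<'E'
from h import *
st(); go(.479,-.0096,.1255,97.2)
E
```

```text
{'time': 7.075, 'tool_pos': [0.4777, -0.0102, 0.171], 'tool_rot': [0.0002, 0.6618, 0.7497, 0.0], 'contact_force': [-0.3483, 1.0583, -4.5812], 'ft_torque': [-0.022, 0.0114, 0.0448], 'gripper_width': 0.6021, 'grasp_force': 64.1184, 'joint_pos': [-0.1771, -0.2672, 2.0102, -0.0001, 1.3982, -0.3014]}
shift [0.02, 0.05, 1.82] turn [0.0, 0.0, -0.01] yaw now 97.12 tilt z [0.0003, -0.0002, -1.0]
```

jog_arm:
  targets:
    - [[0,0,0.5],[0,0,0],40]
    - [[0,0,1],[0,0,0],40]
    - [[0,0,1.4],[0,0,0],40]
    - [[0,0,1.6],[0,0,0],40]
    - [[0,0,1.7],[0,0,0],40]
    - [[0,0,1.75],[0,0,0],40]

```text
time: 7.82
tool_pos: [0.4778, -0.0097, 0.1271]
tool_rot: [0.0, 0.662, 0.75, 0.0]
contact_force: [-0.4, -0.4, -5.1]
gripper_width: 0.601
grasp_force: 64.2
```

jog_arm:
  targets:
    - [[0,0,0.03],[0,0,0],40]
    - [[0,0,0.06],[0,0,0],40]

```text
time: 8.07
tool_pos: [0.4778, -0.0097, 0.1257]
tool_rot: [0.0, 0.662, 0.75, 0.0]
contact_force: [-0.4, 0.4, -5.8]
gripper_width: 0.606
grasp_force: 64.2
```

jog_arm:
  targets:
    - [[0,0,0.03],[0,0,0],40]
    - [[0,0,0.05],[0,0,0],40]

```text
time: 8.32
tool_pos: [0.4779, -0.0097, 0.1254]
tool_rot: [0.0, 0.662, 0.75, 0.0]
contact_force: [-2.6, 0.8, 4.4]
gripper_width: 0.602
grasp_force: 65.2
```

jog_arm:
  targets:
    - [[0,0,-0.01],[0,0,0],62]
    - [[0,0,-0.01],[0,0,0],66]
    - [[0,0,-0.01],[0,0,0],75]
    - [[0,0,-0.01],[0,0,0],100]
    - [[0,0,-0.01],[0,0,0],100]

```text
time: 8.95
tool_pos: [0.4776, -0.0096, 0.1244]
tool_rot: [0.0, 0.662, 0.75, 0.0]
contact_force: [-1.0, 0.4, -0.4]
gripper_width: 0.997
grasp_force: 0.0
```

```bash
python3 - <<'E'
from h import *
st()
im,d=grab_frame('side');W=cloud('side',d)
cv2.imwrite('pics/s2.png',cv2.resize(im[120:260,250:430],None,fx=4,fy=4)[:,:,::-1])
E
```

```text
{'time': 8.95, 'tool_pos': [0.4776, -0.0096, 0.1244], 'tool_rot': [0.0, 0.6615, 0.7499, 0.0], 'contact_force': [-0.9968, 0.3623, -0.3694], 'ft_torque': [-0.0349, 0.0189, -0.0292], 'gripper_width': 0.9965, 'grasp_force': 0.0, 'joint_pos': [-0.1761, -0.2186, 2.0513, 0.0, 1.3088, -0.3012]}
```

View pics/s2.png

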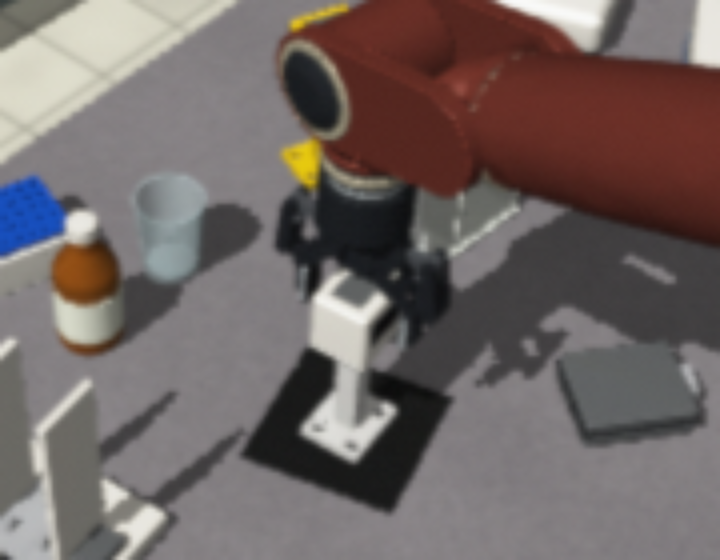

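The crop shows the tower upright on the mat at (350,380), its foot near the mat's middle, with the fingers open on both sides. I now rise, turn 90° and regrasp.

jog_arm:
  targets:
    - [[0,0,-0.4],[0,0,0],100]
    - [[0,0,-1.4],[0,0,0],100]
    - [[0,0,-2.8],[0,0,0],100]
    - [[0,0,-3.5],[0,0,0],100]
    - [[0,0,-3.6],[0,0,1.3],100]
    - [[0,0,-3.6],[0,0,2.6],100]
    - [[0,0,-3.6],[0,0,3.9],100]
    - [[0,0,-3.6],[0,0,5.2],100]

```text
time: 10.0
tool_pos: [0.4774, -0.0096, 0.2142]
tool_rot: [-0.0, 0.886, 0.463, -0.0]
contact_force: [0.6, -0.3, -0.0]
gripper_width: 0.999
grasp_force: 0.0
```

jog_arm:
  targets:
    - [[0,0,0],[0,0,1.3],100]
    - [[0,0,0],[0,0,2.6],100]
    - [[0,0,0],[0,0,3.9],100]
    - [[0,0,0],[0,0,5.2],100]
    - [[0,0,0],[0,0,6.05],100]
    - [[0,0,0],[0,0,6.05],100]

```text
time: 10.75
tool_pos: [0.4774, -0.0096, 0.2143]
tool_rot: [-0.0, 0.998, 0.063, -0.0]
contact_force: [0.0, 0.3, -0.5]
gripper_width: 1.0
grasp_force: 0.0
```

```bash
python3 - <<'E'
from h import *
st(); go(.4778,-.0097,.1254,7.1)
im,d=grab_frame('top');cv2.imwrite('pics/t3.png',cv2.resize(im[180:260,280:380],None,fx=6,fy=6)[:,:,::-1])
E
```

```text
{'time': 10.75, 'tool_pos': [0.4774, -0.0096, 0.2143], 'tool_rot': [-0.0, 0.998, 0.0632, -0.0002], 'contact_force': [0.0077, 0.2523, -0.4839], 'ft_torque': [-0.0432, -0.0355, -0.0439], 'gripper_width': 1.0001, 'grasp_force': 0.0, 'joint_pos': [-0.1761, -0.3017, 1.9646, -0.0, 1.4791, 1.2682]}
shift [0.02, 0.01, 3.55] turn [-0.0, 0.0, 0.02] yaw now 7.25 tilt z [-0.0004, 0.0001, -1.0]
```

jog_arm:
  targets:
    - [[0,0,1],[0,0,0],100]
    - [[0,0,2.2],[0,0,0],100]
    - [[0,0,3.2],[0,0,0],100]
    - [[0,0,3.5],[0,0,0],100]
    - [[0,0,3.5],[0,0,0],84]
    - [[0,0,3.5],[0,0,0],78]
    - [[0,0,3.5],[0,0,0],75]
    - [[0,0,3.5],[0,0,0],74]

```text
time: 11.8
tool_pos: [0.4779, -0.0097, 0.1276]
tool_rot: [0.0, 0.998, 0.063, 0.001]
contact_force: [-0.3, 0.4, -0.6]
gripper_width: 0.738
grasp_force: 0.0
```

jog_arm:
  targets:
    - [[0,0,0],[0,0,0],73]
    - [[0,0,0],[0,0,0],72.5]

```text
time: 12.05
tool_pos: [0.4775, -0.0096, 0.127]
tool_rot: [0.0, 0.998, 0.062, 0.0]
contact_force: [-0.4, 0.5, 0.4]
gripper_width: 0.724
grasp_force: 0.0
```

```bash
python3 - <<'E'
from h import *
st()
E
```

```text
{'time': 12.05, 'tool_pos': [0.4775, -0.0096, 0.127], 'tool_rot': [0.0, 0.998, 0.0625, 0.0], 'contact_force': [-0.437, 0.5282, 0.3686], 'ft_torque': [-0.0307, 0.023, -0.02], 'gripper_width': 0.7241, 'grasp_force': 0.0, 'joint_pos': [-0.1762, -0.2217, 2.0494, 0.0, 1.3139, 1.2696]}
```

jog_arm:
  targets:
    - [[0,0,0],[0,0,0],70]
    - [[0,0,0],[0,0,0],60]
    - [[0,0,0],[0,0,0],50]
    - [[0,0,0],[0,0,0],50]

```text
time: 12.55
tool_pos: [0.4778, -0.0098, 0.1272]
tool_rot: [0.0, 0.998, 0.063, 0.0]
contact_force: [-0.4, -0.9, 2.9]
gripper_width: 0.696
grasp_force: 66.0
```

jog_arm:
  targets:
    - [[0,0,-0.2],[0,0,0],50]
    - [[0,0,-0.6],[0,0,0],50]
    - [[0,0,-1.4],[0,0,0],50]
    - [[0,0,-2.4],[0,0,0],50]
    - [[0,0,-3.6],[0,0,0],50]
    - [[0,0,-4.8],[0,0,0],50]
    - [[0,0,-6],[0,0,0],50]
    - [[0,0,-7.2],[0,0,0],50]

```text
time: 13.55
tool_pos: [0.477, -0.0094, 0.3075]
tool_rot: [-0.0, 0.998, 0.063, -0.001]
contact_force: [0.9, 0.5, -4.7]
gripper_width: 0.696
grasp_force: 65.7
```

```bash
python3 - <<'E'
from h import *
st();go(.5868,.2436,.335,7.2)
E
```

```text
{'time': 13.55, 'tool_pos': [0.477, -0.0094, 0.3075], 'tool_rot': [-0.0002, 0.998, 0.0626, -0.0005], 'contact_force': [0.8808, 0.4596, -4.7436], 'ft_torque': [0.0081, -0.0097, -0.0197], 'gripper_width': 0.6958, 'grasp_force': 65.7205, 'joint_pos': [-0.176, -0.3433, 1.8437, 0.0002, 1.6424, 1.2696]}
shift [5.62, -9.49, -1.1] turn [-0.0, 0.01, -0.0] yaw now 7.18 tilt z [-0.0011, 0.0004, -1.0]
```

jog_arm:
  targets:
    - [[0.4,-0.7,-0.8],[0,0,0],50]
    - [[1.2,-2,-1.1],[0,0,0],50]
    - [[2.2,-3.7,-1.1],[0,0,0],50]
    - [[3.3,-5.5,-1.1],[0,0,0],50]
    - [[4.3,-7.2,-1.1],[0,0,0],50]
    - [[5.1,-8.6,-1.1],[0,0,0],50]
    - [[5.5,-9.3,-1.1],[0,0,0],50]
    - [[5.6,-9.5,-1.1],[0,0,0],50]

```text
time: 14.55
tool_pos: [0.5866, 0.244, 0.3336]
tool_rot: [0.0, 0.998, 0.063, -0.001]
contact_force: [0.6, -0.7, -6.1]
gripper_width: 0.692
grasp_force: 66.4
```

jog_arm:
  targets:
    - [[0,0,0],[0,0,0],50]
    - [[0,0,0],[0,0,0],50]

```text
time: 14.8
tool_pos: [0.5867, 0.2423, 0.3347]
tool_rot: [0.0, 0.998, 0.062, 0.0]
contact_force: [0.1, 0.5, -4.5]
gripper_width: 0.696
grasp_force: 66.4
```

```bash
python3 - <<'E'
from h import *
st();go(.5868,.2436,.335,7.2)
a,_=grab_frame('top');b,_=grab_frame('side')
o=np.zeros((600,800,3),np.uint8)
o[:480,:400]=cv2.resize(a[150:246,210:290],(400,480),interpolation=2)[:,:,::-1]
o[:600,400:]=cv2.resize(b[150:285,215:305],(400,600),interpolation=2)[:,:,::-1]
cv2.imwrite('pics/d4.png',o)
E
```

```text
{'time': 14.8, 'tool_pos': [0.5867, 0.2423, 0.3347], 'tool_rot': [0.0002, 0.9981, 0.0618, 0.0001], 'contact_force': [0.1063, 0.4527, -4.4681], 'ft_torque': [0.0188, -0.0133, -0.0098], 'gripper_width': 0.6956, 'grasp_force': 66.3543, 'joint_pos': [0.2747, 0.0353, 1.4608, -0.0004, 1.6454, 1.7217]}
shift [0.01, -0.05, -0.01] turn [0.0, -0.0, -0.01] yaw now 7.09 tilt z [0.0001, -0.0004, -1.0]
```

View pics/d4.png

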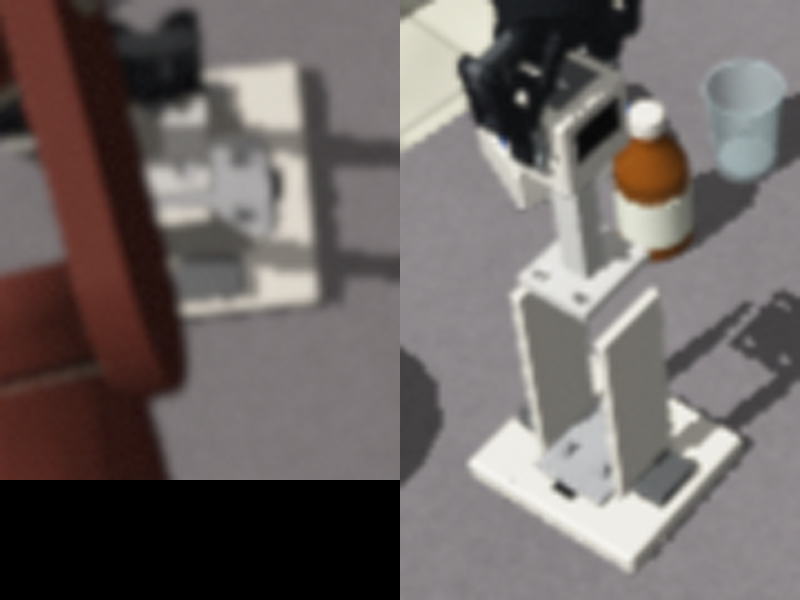

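The side half shows the foot at (580,275) just above and between the cheek tops at (520,295) and (655,295). I lower in small steps and watch the force.

jog_arm:
  targets:
    - [[0,-0.05,0.2],[0,0,0],50]
    - [[0,-0.05,0.4],[0,0,0],50]
    - [[0,-0.05,0.6],[0,0,0],50]
    - [[0,-0.05,0.75],[0,0,0],50]
    - [[0,-0.05,0.9],[0,0,0],50]
    - [[0,-0.05,1.05],[0,0,0],50]
    - [[0,-0.05,1.2],[0,0,0],50]

```text
time: 15.78
tool_pos: [0.5867, 0.2447, 0.3042]
tool_rot: [-0.0, 0.998, 0.063, 0.0]
contact_force: [0.6, 0.4, -6.2]
gripper_width: 0.694
grasp_force: 66.4
```

jog_arm:
  targets:
    - [[0,0,0.5],[0,0,0],50]
    - [[0,0,1.2],[0,0,0],50]
    - [[0,0,2],[0,0,0],50]
    - [[0,0,2.8],[0,0,0],50]
    - [[0,0,3.6],[0,0,0],50]
    - [[0,0,4.4],[0,0,0],50]
    - [[0,0,4.9],[0,0,0],50]
    - [[0,0,5.2],[0,0,0],50]

```text
time: 16.77
tool_pos: [0.5865, 0.2447, 0.1734]
tool_rot: [0.0, 0.998, 0.062, -0.0]
contact_force: [1.1, -0.1, -5.5]
gripper_width: 0.695
grasp_force: 66.4
```

jog_arm:
  targets:
    - [[0,0,0],[0,0,0],50]
    - [[0,0,0],[0,0,0],50]

```text
time: 17.02
tool_pos: [0.5872, 0.2449, 0.1755]
tool_rot: [-0.0, 0.998, 0.063, 0.001]
contact_force: [0.4, -0.2, -4.5]
gripper_width: 0.69
grasp_force: 66.4
```

```bash
python3 - <<'E'
from h import *
st();go(.5868,.2436,.165,7.2)
b,_=grab_frame('side'); cv2.imwrite('pics/d5.png',cv2.resize(b[190:280,215:305],(600,600),interpolation=2)[:,:,::-1])
E
```

```text
{'time': 17.025, 'tool_pos': [0.5872, 0.2449, 0.1755], 'tool_rot': [-0.0002, 0.998, 0.0625, 0.0009], 'contact_force': [0.3542, -0.2012, -4.4984], 'ft_torque': [0.0187, 0.0252, -0.0163], 'gripper_width': 0.6901, 'grasp_force': 66.3792, 'joint_pos': [0.2782, 0.1167, 1.6396, 0.0, 1.3836, 1.7239]}
shift [-0.03, 0.05, 0.42] turn [-0.0, -0.01, -0.0] yaw now 7.17 tilt z [0.0017, 0.0005, -1.0]
```

View pics/d5.png

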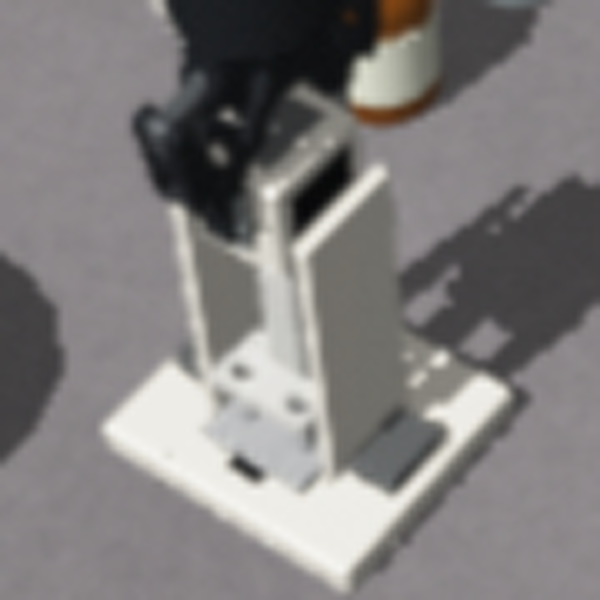

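The crop shows the foot at (265,390) between the cheeks, hovering above the plate's studs, with clearance on both sides. Next I feel downward.

jog_arm:
  targets:
    - [[0,0,0.15],[0,0,0],50]
    - [[0,0,0.3],[0,0,0],50]
    - [[0,0,0.4],[0,0,0],50]
    - [[0,0,0.46],[0,0,0],50]
    - [[0,0,0.5],[0,0,0],50]
    - [[0,0,0.54],[0,0,0],50]

```text
time: 17.82
tool_pos: [0.5867, 0.2448, 0.161]
tool_rot: [-0.0, 0.998, 0.063, 0.0]
contact_force: [1.2, -0.7, -4.9]
gripper_width: 0.697
grasp_force: 66.4
```

jog_arm:
  targets:
    - [[0,0,0.04],[0,0,0],50]
    - [[0,0,0.08],[0,0,0],50]
    - [[0,0,0.12],[0,0,0],50]

```text
time: 18.2
tool_pos: [0.5866, 0.2447, 0.1579]
tool_rot: [-0.0, 0.998, 0.062, 0.0]
contact_force: [-0.5, 0.2, -5.6]
gripper_width: 0.698
grasp_force: 66.4
```

jog_arm:
  targets:
    - [[0,0,0.04],[0,0,0],50]
    - [[0,0,0.08],[0,0,0],50]

```text
time: 18.45
tool_pos: [0.5867, 0.2447, 0.1558]
tool_rot: [-0.0, 0.998, 0.062, 0.0]
contact_force: [0.9, 0.2, -4.6]
gripper_width: 0.694
grasp_force: 66.4
```

jog_arm:
  targets:
    - [[0,0,0.05],[0,0,0],50]
    - [[0,0,0.1],[0,0,0],50]
    - [[0,0,0.15],[0,0,0],50]
    - [[0,0,0.19],[0,0,0],50]

```text
time: 18.95
tool_pos: [0.5866, 0.2447, 0.151]
tool_rot: [0.0, 0.998, 0.062, -0.0]
contact_force: [-0.1, -0.9, -6.4]
gripper_width: 0.693
grasp_force: 66.4
```

jog_arm:
  targets:
    - [[0,0,0.03],[0,0,0],50]
    - [[0,0,0.04],[0,0,0],50]

```text
time: 19.2
tool_pos: [0.5867, 0.2447, 0.1503]
tool_rot: [-0.0, 0.998, 0.062, 0.0]
contact_force: [-0.0, -0.8, -4.3]
gripper_width: 0.697
grasp_force: 66.5
```

jog_arm:
  targets:
    - [[0,0,0.02],[0,0,0],50]
    - [[0,0,0.03],[0,0,0],50]

```text
time: 19.45
tool_pos: [0.5869, 0.2447, 0.1503]
tool_rot: [-0.0, 0.998, 0.062, 0.0]
contact_force: [-1.3, -1.6, 0.2]
gripper_width: 0.698
grasp_force: 66.6
```

```bash
python3 -c "
from h import *
st()"
```

```text
{'time': 19.45, 'tool_pos': [0.5869, 0.2447, 0.1503], 'tool_rot': [-0.0, 0.998, 0.0625, 0.0003], 'contact_force': [-1.2979, -1.5519, 0.1973], 'ft_torque': [-0.1433, 0.3943, 0.0305], 'gripper_width': 0.6982, 'grasp_force': 66.5564, 'joint_pos': [0.2782, 0.1381, 1.6599, -0.0001, 1.3432, 1.7239]}
```

The foot meets support at TCP z 0.1503, as predicted for home (0.1502). I settle it and release.

jog_arm:
  targets:
    - [[0,0,0.02],[0,0,0],50]
    - [[0,0,0.02],[0,0,0],71]
    - [[0,0,0.01],[0,0,0],74]
    - [[0,0,0],[0,0,0],82]
    - [[0,0,0],[0,0,0],100]
    - [[0,0,0],[0,0,0],100]

```text
time: 20.2
tool_pos: [0.5867, 0.2448, 0.1494]
tool_rot: [-0.0, 0.998, 0.063, 0.0]
contact_force: [-0.9, 0.9, -0.1]
gripper_width: 0.999
grasp_force: 0.0
```

jog_arm:
  targets:
    - [[0,0,-0.4],[0,0,0],100]
    - [[0,0,-1.2],[0,0,0],100]
    - [[0,0,-2.4],[0,0,0],100]
    - [[0,0,-4],[0,0,0],100]
    - [[0,0,-5.5],[0,0,0],100]
    - [[0,0,-6.5],[0,0,0],100]
    - [[-1.5,0,-6.5],[0,0,0],100]
    - [[-3,0,-6.5],[0,0,0],100]

```text
time: 21.2
tool_pos: [0.5119, 0.2353, 0.3145]
tool_rot: [-0.0, 0.998, 0.062, 0.002]
contact_force: [0.2, 0.9, 1.0]
gripper_width: 1.001
grasp_force: 0.0
```

jog_arm:
  targets:
    - [[-1.5,2,0],[0,0,0],100]
    - [[-2,4,0],[0,0,0],100]
    - [[-2.5,6,0],[0,0,0],100]
    - [[-2.5,8,0],[0,0,0],100]
    - [[-2.5,8,0],[0,0,0],100]
    - [[-2.5,8,0],[0,0,0],100]

```text
time: 21.95
tool_pos: [0.4753, 0.0294, 0.3132]
tool_rot: [-0.0, 0.998, 0.062, 0.001]
contact_force: [-0.5, 0.4, -1.1]
gripper_width: 1.002
grasp_force: 0.0
```

```bash
python3 - <<'E'
from h import *
st()
a,d=grab_frame('top');b,d2=grab_frame('side')
W=cloud('top',d);z=W[...,2]
c=np.array([.5868,.2436]);r=np.hypot(W[...,0]-c[0],W[...,1]-c[1])
m=(r<.025);print('head top z',np.nanmedian(z[m&(z>.15)]),(m&(z>.15)).sum())
m=(r<.04)&(z>.1945-.006)&(z<.21); print(np.nanmedian(W[m],axis=0))
o=np.zeros((600,800,3),np.uint8)
o[:400,:400]=cv2.resize(a[100:240,210:350],(400,400),interpolation=2)[:,:,::-1]
o[:400,400:]=cv2.resize(b[140:290,215:365],(400,400),interpolation=2)[:,:,::-1]
cv2.imwrite('pics/d6.png',o)
E
```

```text
{'time': 21.95, 'tool_pos': [0.4753, 0.0294, 0.3132], 'tool_rot': [-0.0001, 0.9981, 0.0623, 0.0009], 'contact_force': [-0.4717, 0.3715, -1.1318], 'ft_torque': [0.0666, 0.0222, 0.0232], 'gripper_width': 1.0018, 'grasp_force': 0.0, 'joint_pos': [-0.0951, -0.3488, 1.8385, 0.0005, 1.6501, 1.351]}
head top z 0.19599571840923294 287
[0.58801575 0.24254396 0.19515806]
```

View pics/d6.png

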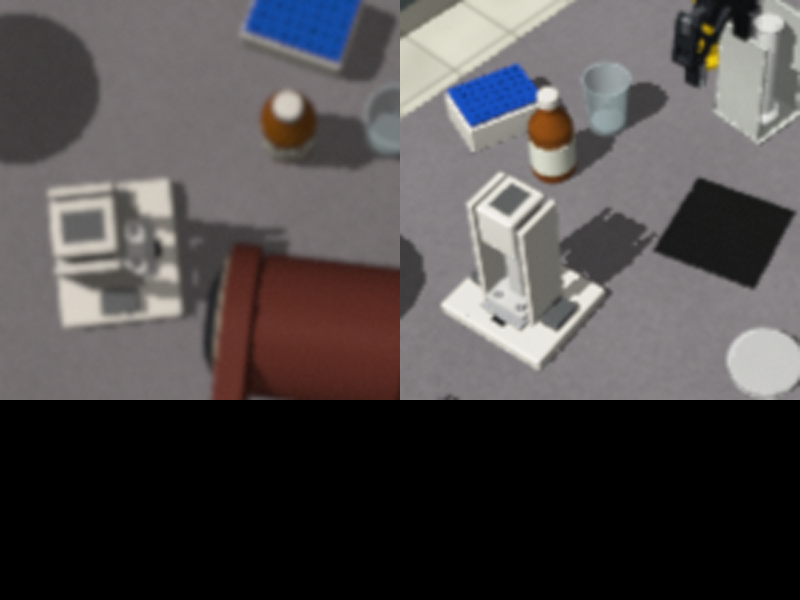

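The picture shows the tower upright and home between the cheeks at (85,225) and (512,240), with its head top at z = 0.196 m. The bottle and beaker are untouched and the gripper is clear.

```bash
python3 -c "
from plant import *
print(job_done())"
```

```text
the job is handed in; nothing more can be done
None
```

The job is handed in: the tower stands upright and released on the dock's stud plate, fully home (head top 0.196 m), after the stop on the mat and the regrasp, at about 22 s, with the cylinder, beaker and bottle left alone.

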